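Load beech glue blocks into a spring-loaded feed magazine

ROBOT

A 6-joint arm with a two-finger parallel gripper is mounted at the origin on the work surface. World frame = base frame: x ahead of the robot, y to its left, z up, the work surface at z = 0. Lengths are in m, angles in rad, forces in N, time in s.
With the tool pointing down it reaches from about 0.325 to 0.775 m from the base axis. Payload 5.5 kg.
Tool frame: the origin (TCP) lies at the very end of the fingers, on their centre line; the grasp point (between the pads) lies 19 mm behind it; z points along the fingers, y is the direction in which the jaws open and shut (so a half turn about z gives the same grasp; the last joint's range is limited). The gripper opens to 85 mm and grips with 20 to 120 N. Pads are 22 mm wide; open, the fingers measure 114 mm over their backs; the gripper's body (76 mm by 85 mm) begins 54 mm behind the grasp point. The pads swing forward as they close: fully open they stand 13 mm farther back than shut.
Start: joints at [-1.308, 0.091, 1.231, -0, 1.82, -0.057], TCP at [0.189, -0.57, 0.231] pointing down, gripper open.
Joint ranges: [-2.87, 2.87], [-0.86, 2.18], [0.17, 2.46], [-1.51, 4.65], [0.06, 2.69], [-2.65, 2.65]. Speed limits (rad/s): [2.57, 2.57, 3.01, 3.14, 3.14, 3.14].

INTERFACE

Orientations are given as [roll, pitch, yaw] about the fixed x, y, z axes, in that order (R = Rz(yaw) Ry(pitch) Rx(roll)).
In Python, from cell import bot gives the robot as it stands.
- The arm moves only by the shell command python3 -m pendant 'ROWS' [FORCE]. ROWS is JSON, a list of rows, each a list of 7 numbers: the gripper command: -1 is shut, 1 is fully open, values between are in proportion, then the shift along the tool's x, y, z each as a share of 0.12 m, from -1 to 1, then the turn, a rotation vector about the tool's x, y, z each as a share of 45 degrees, from -1 to 1. In form: [[hand, x, y, z, rx, ry, rz], ...]. A call has 1 to 5 rows; each row is the pose to reach, as a shift and turn from the pose commanded when the call began, along the tool's axes at that moment; what a row does not reach only later rows make up. A row lasts 1/8 s, in which the tool goes at most 62.5 mm and 10.7 degrees, less where a joint would pass 70% of its speed; a pose out of reach is approached as far as the arm can. A call with a number of a shift or a turn outside -1 to 1 is refused whole. A call with a gripper value outside its range is refused whole. The fingers move at their own pace and stop on an object; FORCE is the grip in N (left out, the last holds). Time passes only in rows, so rows that repeat a pose let the fingers close. It gives the time, the measured TCP pose, the force and the opening at its end, in the units of the state.
- bot.sense(): the state, without advancing time (a new reading comes with each control period).
- bot.snapshot(name): name is "side" or "top"; returns the picture (480x640x3 uint8, red, green, blue); there is no depth.
- bot.camera_params(name): a dict with "intrinsics" (3x3 intrinsics, pixels), "pose" (4x4, takes a point from camera to world coordinates). Camera axes: x right, y up, looking along -z (the intrinsics and any distortion apply to the point x, -y, -z); pixel columns grow to the right and rows downward; lengths in m; the calibration is good to about 2 mm. A picture is of the moment at which its call begins. camera_params takes no time and is no camera call.
- bot.finish_job(): hands the job in, once; it reports no verdict.
The state is a dict: "clock": time; "qpos": joint angles; "joint_vel": joint speeds; "effort": joint torques, N m; "eef_pos": TCP position; "ee_rot": TCP orientation; "force": force on the tool from outside, world axes, zero at the start; "torque": the same for the moment, N m; "opening": finger opening in m.
Only numpy, scipy, OpenCV 4.12 (cv2) and the standard library are available. Lean on these libraries where they do the work, as an engineer would, in place of code of your own. Each camera call takes 0.05 s, during which the arm holds its last target. There are 200 camera calls.

TASK

Load the two small beech blocks into the spring-loaded magazine one at a time: lay a block on the two sprung lips, press it gently down until it snaps under both lips and stays held there when you let go, then load the other on top of it the same way. Do not force the magazine when it goes solid, and leave the wider offcut and everything else on the bench where it is.

Things in the scene. Friction and masses are not known exactly. Their poses are not given: they have to be found in the camera images.
- block_a_center (a point): Centre of a loose beech block 80 mm long (x) by 30 mm wide (y) by 20 mm thick (z), about 34 g, lying flat on the bench; nothing distinguishes it from the other block.
- block_b_center (a point): Centre of the second loose beech block, same size: 80 (x) by 30 (y) by 20 (z) mm.
- stand: Bolted-down magazine: grey base plate 220x100x12 mm, steel column (94 mm along +x, top 126 mm above bench) and, clamped to it, an aluminium head: a box open at the top with a slot 84 mm (x) by 33 mm (y). Origin on the bench under the slot's centre; z up, x along the slot. It holds exactly two blocks, lying along x, one on the other. Press with less than 25 N.
- mouth_low (a point): Point on the slot's axis 95 mm above the bench. The head is clamped at a different, UNMEASURED height each time: the lip tips' upper edge ('lip level') is 0 to 24 mm above this point; find it by touch. Four flared corner guides (28-38 mm out along x, 16.5 mm in y) rise 23 mm over lip level; between them the long sides are open to 14 mm below it, room for fingers across the block.
- near_lip_low (a point): Below the tip of the near sprung steel lip (slot end, x = -36.5 mm); its real height is lip level, 0 to 24 mm higher. The lip is 22 mm wide, slides outward, reaches 3.5 mm over a block's end; underside flat, 3 mm below lip level; top slopes up and out to 14 mm over lip level. A block laid on both lips rests with its underside about 6 mm over lip level.
- far_lip_low (a point): Same for the far lip, x = +36.5 mm. Pressing a block's middle spreads both lips (peak about 6 to 15 N), then the block sinks against the follower spring and the lips snap over its top, about 29 mm below where it rested on the lips. The follower lifts it back up against the lips' undersides.
- floor (a point): On the base plate under the slot. The magazine's sprung follower pushes up with about 4 N empty, 6 N with one block and 8 N with two; lip rubbing adds a few N while pressing. With the first block it has over 20 mm of spare travel; with the second it goes solid about 3 mm beyond the snap, so stop there by feel, well under 25 N.
- offcut: Bystander: beech offcut 110 by 42 by 20 mm lying among the blocks; origin at the centre of its underside. Leave it.
- jar: Bystander: glass jar with steel lid, 68 mm across, 90 mm high; origin at its underside.
- paint_tin: Bystander: closed tin, 90 mm across, 100 mm high; origin at its underside.
- sanding_block: Bystander: cork sanding block 70 by 110 by 35 mm; origin at its underside.
- screwdriver: Bystander: screwdriver lying on the bench.
- brush: Bystander: brush lying on the bench.
- mug_tin: Bystander: open steel cup 72 mm across, 85 mm high; origin at its underside.
Not all that is in view belongs to the job. What is shaped like the part that bears block_a_center but black is not meant.

How it is judged:
On the way, in this order (a step that is already met when the one before it is completed fails the run):
1. one block is snapped under the lips and let go (((z of block_a_center in the frame of stand between 0.045 and 0.1085 m and x of block_a_center in the frame of stand between -0.006 and 0.006 m and y of block_a_center in the frame of stand between -0.006 and 0.006 m and angle between block_a_center's own z axis and vertical below 0.08 rad and contact force between the fingers and block_a below 0.05 N) or (z of block_b_center in the frame of stand between 0.045 and 0.1085 m and x of block_b_center in the frame of stand between -0.006 and 0.006 m and y of block_b_center in the frame of stand between -0.006 and 0.006 m and angle between block_b_center's own z axis and vertical below 0.08 rad and contact force between the fingers and block_b below 0.05 N))), for 0.2 s.
2. the other block is snapped in on top and let go (z of block_a_center in the frame of stand between 0.045 and 0.1085 m and x of block_a_center in the frame of stand between -0.006 and 0.006 m and y of block_a_center in the frame of stand between -0.006 and 0.006 m and angle between each of block_a_center, block_b_center's own z axis and vertical below 0.08 rad and contact force between the fingers and block_a below 0.05 N and z of block_b_center in the frame of stand between 0.045 and 0.1085 m and x of block_b_center in the frame of stand between -0.006 and 0.006 m and y of block_b_center in the frame of stand between -0.006 and 0.006 m and contact force between the fingers and block_b below 0.05 N), for 0.2 s.
At the end, for the whole second after the job is handed in: Both blocks lie one on the other inside the magazine below the lips: level within 0.08 rad, centres within 6 mm of the slot's centre sideways and along, each centre lower than 108.5 mm above the bench (a block only resting on the lips is higher than 110 mm), at rest and let go (all of step 2 and linear speed of each of block_a, block_b below 0.01 m/s); the robot touches nothing.
It fails at once if the stacked blocks are forced against the solid follower (more than 25 N between them) (contact force between block_a and block_b above 25 N).
It fails at once if the magazine is hit or wedged with more than 60 N of contact force in all (contact force between anything else and stand above 60 N).
It fails at once if the offcut is moved more than 20 mm (distance of offcut from where it was at the start of the episode above 0.02 m).
It fails at once if another thing on the bench is moved more than 20 mm (distance of any of jar, paint_tin, sanding_block, screwdriver, brush, mug_tin from where it was at the start of the episode above 0.02 m).
It also fails if it takes over 72 s, if anything falls off the work surface, if the arm or the gripper's body presses on something with over 40 N, if the wrist force passes 120 N, or if a joint passes its speed limit or range.

## Working session

There is one attempt and no reset: what is moved stays moved. The work goes in short steps, Python scripts to look and compute and a shell command to move; the robot and the scene stay as the last step left them, time stands still between calls to the robot, and variables do not carry over. Pictures are saved under pics/ and viewed, about 8 in all and at most 12, crops included, and the job is handed in when it is done.

```bash
ls; mkdir -p pics; python3 - <<'E'
from cell import bot
import cv2,numpy as np
np.set_printoptions(precision=4,suppress=True)
for n in("top","side"):
    cv2.imwrite(f"pics/{n}0.png",bot.snapshot(n)[:,:,::-1]); p=bot.camera_params(n); print(n,p)
print(bot.sense())
E
```

```text
pics
top {'intrinsics': array([[615.0773,   0.    , 317.5948],
       [  0.    , 615.0773, 227.7258],
       [  0.    ,   0.    ,   1.    ]]), 'pose': array([[-0.0351,  0.9726, -0.2299,  0.2326],
       [-0.9994, -0.0357,  0.0015,  0.0132],
       [-0.0068,  0.2298,  0.9732,  1.4899],
       [ 0.    ,  0.    ,  0.    ,  1.    ]])}
side {'intrinsics': array([[450.1959,   0.    , 316.3317],
       [  0.    , 450.1959, 234.7169],
       [  0.    ,   0.    ,   1.    ]]), 'pose': array([[-0.9406,  0.2683, -0.2081,  0.3789],
       [-0.3392, -0.7176,  0.6082,  0.6276],
       [ 0.0139,  0.6427,  0.766 ,  0.8375],
       [ 0.    ,  0.    ,  0.    ,  1.    ]])}
{'clock': 0.1, 'qpos': array([-1.3077,  0.0918,  1.2318,  0.    ,  1.8198, -0.0567]), 'joint_vel': array([ 0.0021, -0.0016, -0.003 , -0.0008,  0.0002, -0.0013]), 'effort': array([  0.0047, -46.0219, -41.9219,   0.0002,   0.0107,   0.    ]), 'eef_pos': array([ 0.1886, -0.5693,  0.2302]), 'ee_rot': array([-3.1398, -0.0001,  0.3198]), 'force': array([-0.221 ,  0.2095, -0.3113]), 'torque': array([-0.0244,  0.0054,  0.0123]), 'opening': 0.08561272373055234}
```

View pics/top0.png

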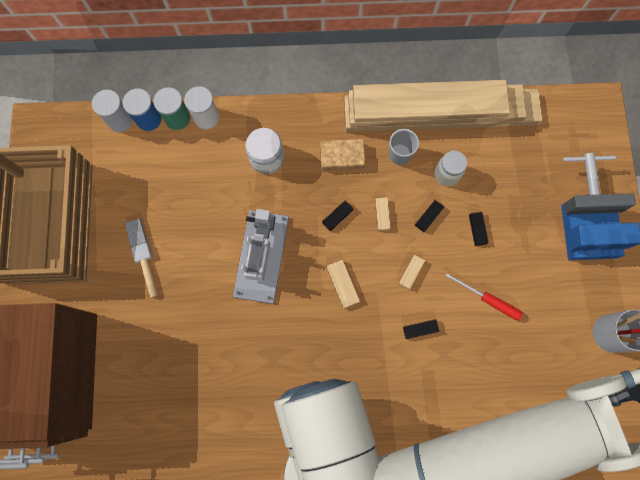

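View pics/side0.png

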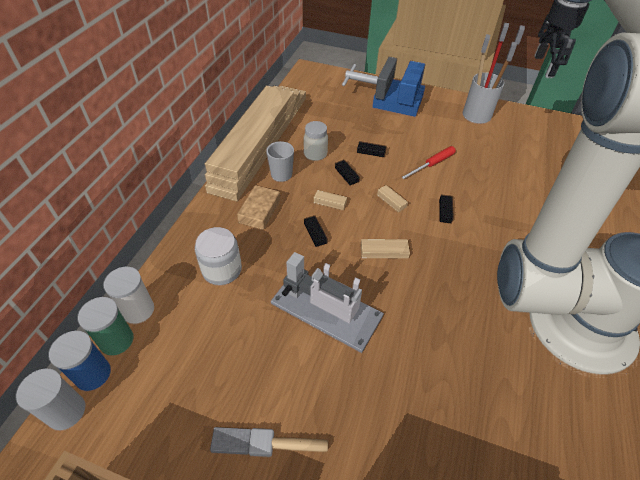

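Top view: beech pieces are at (383,213), (412,272) and (343,284). The last is longer and wider, so it is the offcut; the first two fit 80x30. The black ones are decoys. I'll confirm in enlarged crops, with the stand alongside.

```bash
python3 - <<'E'
import cv2,numpy as np
t=cv2.imread("pics/top0.png")
a=cv2.resize(t[190:310,320:440],None,fx=5,fy=5,interpolation=cv2.INTER_CUBIC)[:, :]
cv2.imwrite("pics/c1.png",a)
b=cv2.resize(t[200:310,225:300],None,fx=5.4,fy=5.4,interpolation=cv2.INTER_CUBIC)
s=cv2.imread("pics/side0.png")
c=cv2.resize(s[250:350,265:390],None,fx=3.1,fy=3.1,interpolation=cv2.INTER_CUBIC)
W=np.zeros((600,800,3),np.uint8); W[:b.shape[0],:b.shape[1]]=b; W[:c.shape[0],410:410+c.shape[1]]=c
cv2.imwrite("pics/c2.png",W)
E
```

```text
(no output)
```

View pics/c1.png

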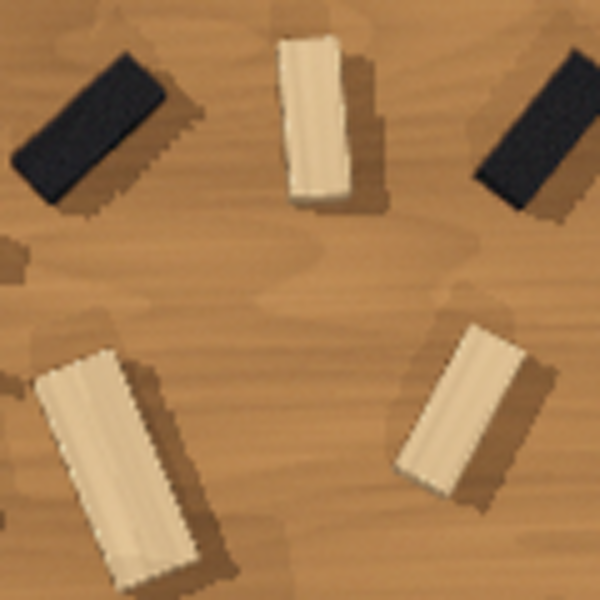

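View pics/c2.png

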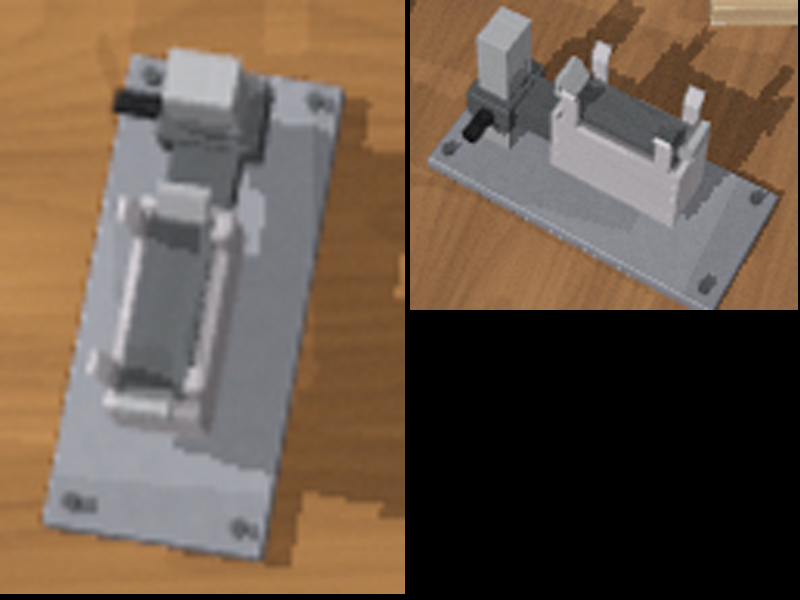

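Both blocks check out: upper at top px ≈(383,213), right at ≈(412,272). Their length/width ratio is 80/30, while the offcut at (343,284) is clearly larger. The stand's column lies toward the top of the image (+x). Next I'll locate all of them, fitting the stand in both views.

```bash
cat >geo.py <<'E'
import numpy as np
from cell import bot
def proj(n,P):
    c=bot.camera_params(n);T=np.linalg.inv(c["pose"]);P=np.atleast_2d(P)
    q=P@T[:3,:3].T+T[:3,3]; q=q*[1,-1,-1]; q=q@np.array(c["intrinsics"]).T
    return q[:,:2]/q[:,2:]
def ray(n,uv,z):
    c=bot.camera_params(n);uv=np.atleast_2d(uv)
    d=np.c_[uv,np.ones(len(uv))]@np.linalg.inv(c["intrinsics"]).T*[1,-1,-1]@c["pose"][:3,:3].T
    o=c["pose"][:3,3]; return o+d*((z-o[2])/d[:,2:])
E
python3 - <<'E'
from geo import *
from scipy.optimize import least_squares
np.set_printoptions(precision=4,suppress=True)
cr=lambda a,s,ox,oy:(np.array(a,float)+.5)/s-.5+[ox,oy]
for nm,q in(("up",[(278,40),(338,37),(350,193),(290,199)]),("right",[(473,324),(526,352),(450,491),(397,461)]),("offcut",[(35,380),(112,350),(198,556),(120,585)])):
    P=ray("top",cr(q,5,320,190),.02); d=(P[0]+P[1]-P[2]-P[3])/2; w=(P[1]+P[2]-P[0]-P[3])/2
    print(nm,P.mean(0),"L",np.linalg.norm(d),"W",np.linalg.norm(w),"yaw",np.arctan2(d[1],d[0]),np.arctan2(w[1],w[0])+np.pi/2)
obs=[] # view,uv,kind
T=lambda a:cr(a,5.4,225,200); S=lambda a:cr(np.array(a)-[410,0],3.1,265,250)
O=[("top",T((133,55)),"P",1,1),("top",T((343,88)),"P",1,-1),("top",T((262,550)),"P",-1,-1),("top",T((45,520)),"P",-1,1),
("side",S((428,160)),"P",1,1),("side",S((778,197)),"P",-1,-1),("side",S((712,306)),"P",-1,1),
("side",S((602,45)),"G",1,-1),("side",S((695,90)),"G",-1,-1),("side",S((662,141)),"G",-1,1),("side",S((570,93)),"G",1,1),
("top",T((127,207)),"G",1,1),("top",T((224,225)),"G",1,-1),("top",T((100,358)),"G",-1,1),("top",T((192,384)),"G",-1,-1)]
def model(p):
    X,Y,a,h,px,g=p;R=[]
    for v,uv,k,sx,sy in O:
        L=np.array([px+.11*sx,.05*sy,.012]) if k=="P" else np.array([.033*sx,g*sy,h+.023])
        W=np.array([X+L[0]*np.cos(a)-L[1]*np.sin(a),Y+L[0]*np.sin(a)+L[1]*np.cos(a),L[2]])
        R.append(proj(v,W)[0]-uv)
    return np.array(R)
r=least_squares(lambda p:model(p).ravel(),[.45,.1,-.1,.105,.02,.018],loss="soft_l1")
print(r.x);print(model(r.x))
E
```

```text
up [ 0.6114 -0.1502  0.02  ] L 0.08043088801782641 W 0.029731858633345 yaw 0.014356443362273125 0.040087428007342885
right [ 0.4645 -0.2128  0.02  ] L 0.07776112447709636 W 0.028783473243843328 yaw -0.5606259680120583 -0.549774835420648
offcut [ 0.4413 -0.0448  0.02  ] L 0.10724427406816155 W 0.040002141624023255 yaw 0.3486972410093862 0.3288276534320682
[ 0.4987  0.1552 -0.1905  0.1054  0.0184  0.0207]
[[-0.2702 -0.155 ]
 [ 0.466  -0.3071]
 [ 0.3038  1.8704]
 [-0.4239  1.0175]
 [-1.0729 -0.4181]
 [-0.0654 -0.6112]
 [-0.4982  2.2906]
 [-0.0396  0.1591]
 [ 0.0256  0.2267]
 [ 0.3354 -0.3482]
 [-0.6115 -0.2348]
 [ 0.0304  0.5364]
 [ 0.0773 -0.0523]
 [-0.2758  0.9935]
 [ 0.8853 -1.0109]]
```

```bash
cat >plan.py <<'E'
import sys,numpy as np
from cell import bot
from scipy.spatial.transform import Rotation as R
# usage: plan.py x y z yaw  -> total remaining shift/turn in row units (from measured pose)
s=bot.sense();x,y,z,yaw=map(float,sys.argv[1:5])
A=R.from_euler("xyz",s["ee_rot"]);B=R.from_euler("xyz",[np.pi,0,yaw])
print("shift",np.round(A.inv().apply(np.array([x,y,z])-s["eef_pos"])/.12,3),"turn",np.round((A.inv()*B).as_rotvec()/(np.pi/4),3),
 "at",s["eef_pos"].round(4),s["ee_rot"].round(4),"F",s["force"].round(2),"open",round(s["opening"],4),"q",s["qpos"].round(2),"t",s["clock"])
E
python3 plan.py .4645 -.2128 .15 -.555
```

```text
shift [ 3.117 -2.096  0.673] turn [-2.000e-03  1.000e-03  1.114e+00] at [ 0.1886 -0.5693  0.2302] [-3.1398e+00 -1.0000e-04  3.1980e-01] F [-0.22  0.21 -0.31] open 0.0856 q [-1.31  0.09  1.23  0.    1.82 -0.06] t 0.1
```

```bash
python3 -m pendant '[[0.3,1,-0.67,0.1,0,0,0],[0.3,1,-0.67,0.1,0,0,0],[0.3,1,-0.67,0.1,0,0,0]]' 40; python3 -m pendant '[[0.3,1,-0.67,0.1,0,0,0],[0.3,1,-0.67,0.1,0,0,0],[0.3,1,-0.67,0.1,0,0,0]]'; python3 -m pendant '[[0.3,1,-0.67,0.1,0,0,1],[0.3,1,-0.67,0.1,0,0,1],[0.3,1,-0.67,0.1,0,0,1],[0.3,1,-0.67,0.1,0,0,1],[0.3,1,-0.67,0.1,0,0,1]]'; python3 plan.py .4645 -.2128 .10 -.555
```

```text
clock: 0.48
eef_pos: [0.2788, -0.4532, 0.2188]
ee_rot: [-3.141, -0.0, 0.323]
force: [-0.3, -0.1, -0.5]
opening: 0.0556
clock: 0.85
eef_pos: [0.3673, -0.3394, 0.2068]
ee_rot: [-3.141, -0.0, 0.323]
force: [0.2, -0.5, 0.2]
opening: 0.0556
clock: 1.48
eef_pos: [0.4547, -0.2274, 0.1948]
ee_rot: [3.141, 0.001, -0.469]
force: [-0.1, 0.7, -0.4]
opening: 0.0555
shift [ 0.018 -0.145  0.79 ] turn [0.001 0.001 0.11 ] at [ 0.4547 -0.2274  0.1948] [ 3.1411e+00  8.0000e-04 -4.6860e-01] F [-0.06  0.74 -0.37] open 0.0555 q [-0.53 -0.16  1.54 -0.    1.76  1.51] t 1.475
```

```bash
python3 -m pendant '[[0.3,0.018,-0.145,0.79,0,0,0.11],[0.3,0.018,-0.145,0.79,0,0,0.11],[0.3,0.018,-0.145,0.79,0,0,0.11],[0.3,0.018,-0.145,0.79,0,0,0.11]]'; python3 plan.py .4645 -.2128 .006 -.555
```

```text
clock: 1.98
eef_pos: [0.4648, -0.2137, 0.1022]
ee_rot: [3.141, -0.002, -0.552]
force: [0.1, 0.1, 0.9]
opening: 0.0557
shift [-0.008 -0.005  0.802] turn [ 0.    -0.003  0.003] at [ 0.4648 -0.2137  0.1022] [ 3.1414e+00 -2.1000e-03 -5.5230e-01] F [0.05 0.11 0.92] open 0.0557 q [-0.5  -0.14  1.68 -0.    1.59  1.63] t 1.975
```

```bash
python3 -m pendant '[[0.3,-0.005,-0.005,0.4,0,0,0],[0.3,-0.005,-0.005,0.7,0,0,0],[0.3,-0.005,-0.005,0.8,0,0,0],[0.3,-0.005,-0.005,0.8,0,0,0]]'; python3 -c "
from cell import bot;import cv2,numpy as np
a=bot.snapshot('top')[:,:,::-1];b=bot.snapshot('side')[:,:,::-1]
f=lambda i,y,x:cv2.resize(i[y:y+100,x:x+100],(400,400),interpolation=2)
cv2.imwrite('pics/g1.png',np.hstack([f(a,220,360),f(b,150,340)]))"; python3 plan.py .4645 -.2128 .006 -.555
```

```text
clock: 2.48
eef_pos: [0.4647, -0.2126, 0.0058]
ee_rot: [3.142, -0.001, -0.552]
force: [0.1, 0.5, 0.4]
opening: 0.0555
shift [-0.008  0.003  0.009] turn [-0.    -0.005  0.004] at [ 0.4655 -0.2129  0.007 ] [-3.1414 -0.0038 -0.5522] F [ 0.01 -0.79 -0.9 ] open 0.0556 q [-0.5  -0.07  1.8  -0.    1.41  1.63] t 2.575
```

View pics/g1.png

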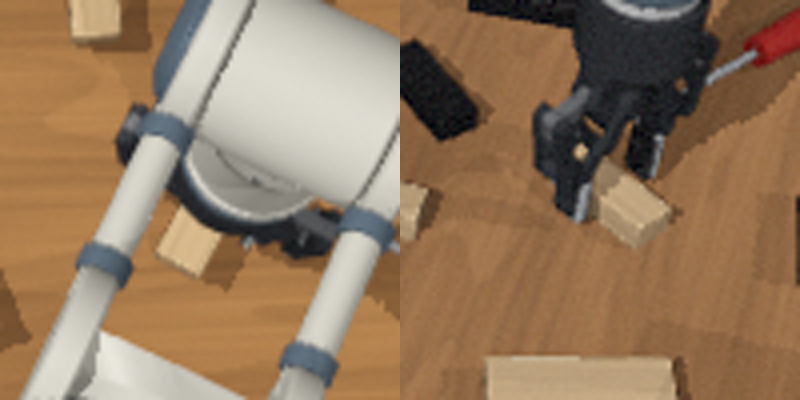

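The fingers straddle the block in the side view (pads at ~(575,205) and (650,165) of the composite). Gripping and lifting.

```bash
python3 -m pendant '[[-1,-0.005,0,0,0,0,0],[-1,-0.005,0,0,0,0,0],[-1,-0.005,0,0,0,0,0],[-1,-0.005,0,0,0,0,0]]' 40; python3 -m pendant '[[-1,0,0,-0.5,0,0,0],[-1,0,0,-1,0,0,0],[-1,0,0,-1,0,0,0]]';python3 -m pendant '[[-1,0,0,-0.8,0,0,0],[-1,0,0,-0.8,0,0,0],[-1,0,0,-0.8,0,0,0]]'; python3 plan.py .4987 .1552 .21 -.1905
```

```text
clock: 3.08
eef_pos: [0.4646, -0.2122, 0.0063]
ee_rot: [-3.141, -0.003, -0.552]
force: [-0.6, 0.7, 6.2]
opening: 0.0286
clock: 3.45
eef_pos: [0.4662, -0.2131, 0.1313]
ee_rot: [-3.141, -0.011, -0.552]
force: [0.9, -0.7, -0.1]
opening: 0.0287
clock: 3.82
eef_pos: [0.4645, -0.2122, 0.2232]
ee_rot: [-3.141, -0.005, -0.552]
force: [-0.5, 0.2, -0.3]
opening: 0.0292
shift [-1.363 -2.756  0.104] turn [ 0.001 -0.006 -0.46 ] at [ 0.4645 -0.2122  0.2232] [-3.1413 -0.0051 -0.5519] F [-0.51  0.2  -0.29] open 0.0292 q [-0.5  -0.16  1.49 -0.    1.81  1.63] t 3.825
```

```bash
python3 -m pendant '[[-1,-0.45,-0.92,0,0,0,0],[-1,-0.45,-0.92,0,0,0,0],[-1,-0.45,-0.92,0,0,0,0]]'; python3 -m pendant '[[-1,-0.45,-0.92,0,0,0,0],[-1,-0.45,-0.92,0,0,0,0],[-1,-0.45,-0.92,0,0,0,0]]';python3 -m pendant '[[-1,-0.45,-0.92,0,0,0,-0.46],[-1,-0.45,-0.92,0,0,0,-0.46],[-1,-0.45,-0.92,0,0,0,-0.46]]'; python3 plan.py .4987 .1552 .155 -.1905
python3 -c "
from cell import bot;import cv2,numpy as np
a=bot.snapshot('top')[:,:,::-1];b=bot.snapshot('side')[:,:,::-1]
f=lambda i,y,x:cv2.resize(i[y:y+150,x:x+120],(400,500),interpolation=2)
cv2.imwrite('pics/p1.png',np.hstack([f(a,180,210),f(b,220,270)]))"
```

```text
clock: 4.2
eef_pos: [0.4752, -0.0858, 0.2183]
ee_rot: [-3.141, 0.003, -0.546]
force: [0.2, -0.4, -0.7]
opening: 0.0291
clock: 4.58
eef_pos: [0.487, 0.0354, 0.2185]
ee_rot: [3.141, 0.003, -0.547]
force: [-0.4, -0.4, -0.1]
opening: 0.0286
clock: 4.95
eef_pos: [0.4992, 0.1567, 0.2184]
ee_rot: [3.14, 0.003, -0.186]
force: [-0.6, -0.7, -0.3]
opening: 0.0293
shift [-0.     0.013  0.529] turn [0.001 0.004 0.006] at [0.4992 0.1567 0.2184] [ 3.1405e+00  2.8000e-03 -1.8570e-01] F [-0.61 -0.73 -0.34] open 0.0293 q [ 0.24 -0.12  1.46  0.    1.8   2.  ] t 4.95
```

View pics/p1.png

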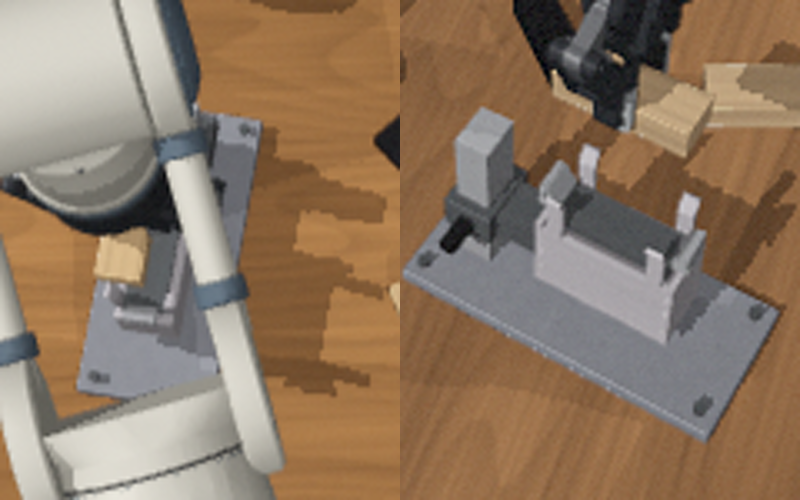

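```bash
python3 - <<'E'
from geo import *
a=-.1857;t=np.array([.4992,.1567,.2184])
c,s=np.cos(a),np.sin(a);k=400/120
for z in(-.006,.014):
  for sx,sy in((-1,1),(-1,-1),(1,1)):
    P=t+[c*.04*sx-s*.015*sy,s*.04*sx+c*.015*sy,z]
    for v,ox,oy,sh in(("side",270,220,400),("top",210,180,0)):
        u=proj(v,P)[0];print(z,sx,sy,v,((u+.5-[ox,oy])*k-.5+[sh,0]).round(0),end=" ")
    print()
E
```

```text
-0.006 -1 1 side [682. 162.] -0.006 -1 1 top [ 99. 280.] 
-0.006 -1 -1 side [708. 122.] -0.006 -1 -1 top [146. 287.] 
-0.006 1 1 side [548.  98.] -0.006 1 1 top [121. 158.] 
0.014 -1 1 side [685. 138.] 0.014 -1 1 top [ 95. 275.] 
0.014 -1 -1 side [712.  98.] 0.014 -1 -1 top [142. 282.] 
0.014 1 1 side [548.  74.] 0.014 1 1 top [117. 151.]
```

```bash
python3 -m pendant '[[-1,0,0.013,0.3,0,0,0.006],[-1,0,0.013,0.6,0,0,0.006],[-1,0,0.013,0.62,0,0,0.006],[-1,0,0.013,0.62,0,0,0.006]]'; python3 plan.py .4987 .1552 .13 -.1905
for i in 1 2; do :; done; python3 -m pendant '[[-1,0,0,0.03,0,0,0],[-1,0,0,0.06,0,0,0]]'; python3 plan.py .4987 .1552 .117 -.1905
```

```text
clock: 5.55
eef_pos: [0.4995, 0.1524, 0.1471]
ee_rot: [-3.142, -0.001, -0.198]
force: [0.9, -0.0, 0.5]
opening: 0.029
shift [-0.011 -0.022  0.143] turn [-0.    -0.001 -0.009] at [0.4995 0.1524 0.1471] [-3.1416e+00 -9.0000e-04 -1.9770e-01] F [ 0.85 -0.03  0.55] open 0.029 q [ 0.23 -0.12  1.59 -0.    1.67  2.  ] t 5.55
clock: 5.8
eef_pos: [0.4997, 0.1537, 0.1401]
ee_rot: [-3.141, -0.002, -0.196]
force: [0.4, -0.1, -0.2]
opening: 0.0288
shift [-0.011 -0.011  0.192] turn [-0.001 -0.003 -0.007] at [0.4997 0.1537 0.1401] [-3.1407e+00 -2.1000e-03 -1.9570e-01] F [ 0.36 -0.07 -0.15] open 0.0288 q [ 0.23 -0.12  1.6  -0.    1.66  2.  ] t 5.8
```

```bash
python3 -m pendant '[[-1,-0.01,-0.011,0.02,0,0,-0.006],[-1,-0.01,-0.011,0.05,0,0,-0.006],[-1,-0.01,-0.011,0.05,0,0,-0.006]]'; python3 -m pendant '[[-1,0,0,0.02,0,0,0],[-1,0,0,0.04,0,0,0]]'; python3 -m pendant '[[-1,0,0,0.02,0,0,0],[-1,0,0,0.03,0,0,0]]';python3 plan.py .4987 .1552 .117 -.1905
```

```text
clock: 6.18
eef_pos: [0.4978, 0.1553, 0.1324]
ee_rot: [3.141, 0.001, -0.19]
force: [-0.9, 0.1, 0.3]
opening: 0.029
clock: 6.42
eef_pos: [0.4981, 0.1552, 0.128]
ee_rot: [-3.142, -0.0, -0.191]
force: [0.4, -1.0, -0.2]
opening: 0.0289
clock: 6.68
eef_pos: [0.4981, 0.1552, 0.1242]
ee_rot: [3.141, 0.0, -0.191]
force: [0.7, -0.1, -0.1]
opening: 0.029
shift [ 0.005 -0.001  0.06 ] turn [ 0.  0. -0.] at [0.4981 0.1552 0.1242] [ 3.1415e+00  2.0000e-04 -1.9070e-01] F [ 0.65 -0.06 -0.14] open 0.029 q [ 0.24 -0.12  1.62 -0.    1.63  2.  ] t 6.675
```

```bash
python3 -m pendant '[[-1,0.004,0,0.015,0,0,0],[-1,0.004,0,0.025,0,0,0]]'; python3 -m pendant '[[-1,0,0,0.015,0,0,0],[-1,0,0,0.015,0,0,0]]'; python3 -m pendant '[[-1,0,0,0.015,0,0,0],[-1,0,0,0.015,0,0,0]]'
```

```text
clock: 6.92
eef_pos: [0.4986, 0.1551, 0.1213]
ee_rot: [3.142, 0.0, -0.191]
force: [0.4, -0.5, -1.0]
opening: 0.0287
clock: 7.18
eef_pos: [0.4985, 0.1551, 0.1195]
ee_rot: [3.141, 0.0, -0.191]
force: [-0.1, -0.2, 0.3]
opening: 0.0293
clock: 7.42
eef_pos: [0.4985, 0.1551, 0.1177]
ee_rot: [3.142, 0.0, -0.191]
force: [-0.3, 0.1, -0.4]
opening: 0.0289
```

```bash
python3 -m pendant '[[-1,0,0,0.012,0,0,0],[-1,0,0,0.012,0,0,0]]'; python3 -m pendant '[[-1,0,0,0.012,0,0,0],[-1,0,0,0.012,0,0,0]]'; python3 -m pendant '[[-1,0,0,0.012,0,0,0],[-1,0,0,0.012,0,0,0]]'
```

```text
clock: 7.68
eef_pos: [0.4989, 0.1551, 0.1167]
ee_rot: [-3.141, -0.001, -0.191]
force: [1.1, -1.5, 1.3]
opening: 0.029
clock: 7.92
eef_pos: [0.499, 0.1551, 0.1155]
ee_rot: [-3.141, -0.001, -0.191]
force: [2.5, -0.7, 2.8]
opening: 0.0288
clock: 8.18
eef_pos: [0.4987, 0.1553, 0.1142]
ee_rot: [-3.141, -0.001, -0.191]
force: [0.2, 0.1, 5.2]
opening: 0.0289
```

```bash
python3 -m pendant '[[0.2,0,0,0,0,0,0],[0.2,0,0,0,0,0,0],[0.2,0,0,0,0,0,0]]'; python3 -m pendant '[[0.2,0,0,-0.2,0,0,0],[0.2,0,0,-0.45,0,0,0],[-1,0,0,-0.45,0,0,0],[-1,0,0,-0.45,0,0,0],[-1,0,0,-0.45,0,0,0]]'; python3 plan.py .4987 .1552 .14 -.1905
python3 -c "
from cell import bot;import cv2,numpy as np
a=bot.snapshot('top')[:,:,::-1];b=bot.snapshot('side')[:,:,::-1]
f=lambda i,y,x:cv2.resize(i[y:y+150,x:x+120],(400,500),interpolation=2)
cv2.imwrite('pics/p2.png',np.hstack([f(a,180,210),f(b,220,270)]))"
```

```text
clock: 8.55
eef_pos: [0.4982, 0.1551, 0.1129]
ee_rot: [3.141, 0.001, -0.191]
force: [-0.2, -0.1, 0.6]
opening: 0.0512
clock: 9.18
eef_pos: [0.498, 0.155, 0.1659]
ee_rot: [3.141, 0.002, -0.191]
force: [0.4, 0.5, 0.4]
opening: -0.0001
shift [ 0.006 -0.003  0.216] turn [ 0.001  0.003 -0.   ] at [0.498  0.155  0.1659] [ 3.1405e+00  2.4000e-03 -1.9070e-01] F [0.37 0.52 0.41] open -0.0001 q [ 0.24 -0.12  1.56 -0.    1.71  2.  ] t 9.175
```

View pics/p2.png

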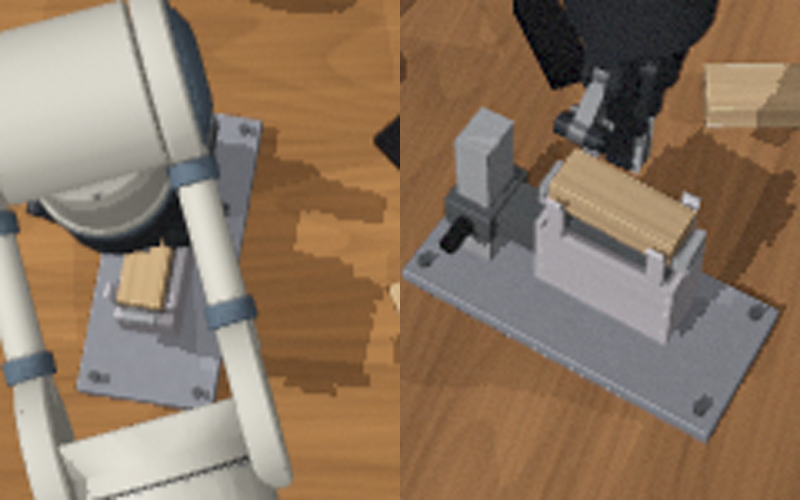

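The block lies level on the lips between all four guides (side composite, top from ~(560,165) to (690,235)). Pressing with shut fingers.

```bash
python3 -m pendant '[[-1,0.005,0,0.15,0,0,0],[-1,0.005,0,0.25,0,0,0],[-1,0.005,0,0.25,0,0,0]]'; for i in 1; do python3 -m pendant '[[-1,0,0,0.02,0,0,0],[-1,0,0,0.04,0,0,0]]'; python3 -m pendant '[[-1,0,0,0.02,0,0,0],[-1,0,0,0.04,0,0,0]]'; python3 -m pendant '[[-1,0,0,0.02,0,0,0],[-1,0,0,0.04,0,0,0]]'; done
```

```text
clock: 9.65
eef_pos: [0.4981, 0.1548, 0.1351]
ee_rot: [3.14, 0.004, -0.191]
force: [0.2, -0.2, -0.2]
opening: 0.0003
clock: 9.9
eef_pos: [0.4994, 0.1551, 0.1332]
ee_rot: [-3.141, -0.001, -0.191]
force: [0.9, -0.4, -0.8]
opening: -0.0001
clock: 10.15
eef_pos: [0.4996, 0.1551, 0.1288]
ee_rot: [-3.141, -0.002, -0.191]
force: [-0.2, -0.1, 4.9]
opening: 0.0002
clock: 10.4
eef_pos: [0.4999, 0.1552, 0.1247]
ee_rot: [-3.14, -0.003, -0.191]
force: [0.1, 0.3, 7.5]
opening: 0.0001
```

```bash
python3 -m pendant '[[-1,0,0,0.02,0,0,0],[-1,0,0,0.04,0,0,0]]'; python3 -m pendant '[[-1,0,0,0.02,0,0,0],[-1,0,0,0.04,0,0,0]]'; python3 -m pendant '[[-1,0,0,0.02,0,0,0],[-1,0,0,0.04,0,0,0]]'; python3 -m pendant '[[-1,0,0,0.02,0,0,0],[-1,0,0,0.03,0,0,0]]'
```

```text
clock: 10.65
eef_pos: [0.4995, 0.1551, 0.1189]
ee_rot: [-3.141, -0.001, -0.191]
force: [-0.7, 0.3, 2.2]
opening: -0.0001
clock: 10.9
eef_pos: [0.4994, 0.1551, 0.1143]
ee_rot: [-3.141, -0.001, -0.191]
force: [-0.2, 0.1, 6.3]
opening: -0.0
clock: 11.15
eef_pos: [0.4994, 0.1551, 0.1096]
ee_rot: [-3.141, -0.001, -0.191]
force: [-1.0, 0.1, 6.7]
opening: 0.0005
clock: 11.4
eef_pos: [0.4994, 0.1551, 0.106]
ee_rot: [-3.141, -0.001, -0.191]
force: [-1.5, -0.9, 7.9]
opening: 0.0003
```

```bash
for r in 1; do python3 -m pendant '[[-1,0,0,0.012,0,0,0],[-1,0,0,0.012,0,0,0]]'; python3 -m pendant '[[-1,0,0,0.012,0,0,0],[-1,0,0,0.012,0,0,0]]'; python3 -m pendant '[[-1,0,0,0.012,0,0,0],[-1,0,0,0.012,0,0,0]]'; python3 -m pendant '[[-1,0,0,0.012,0,0,0],[-1,0,0,0.012,0,0,0]]'; python3 -m pendant '[[-1,0,0,0.012,0,0,0],[-1,0,0,0.012,0,0,0]]'; done
```

```text
clock: 11.65
eef_pos: [0.4994, 0.1552, 0.1045]
ee_rot: [-3.141, -0.001, -0.191]
force: [-0.1, -0.8, 6.7]
opening: 0.0
clock: 11.9
eef_pos: [0.4994, 0.1551, 0.1032]
ee_rot: [-3.141, -0.001, -0.191]
force: [-1.1, -0.6, 6.7]
opening: 0.0005
clock: 12.15
eef_pos: [0.4994, 0.1551, 0.1018]
ee_rot: [-3.141, -0.001, -0.191]
force: [-0.7, -0.2, 6.8]
opening: -0.0
clock: 12.4
eef_pos: [0.4995, 0.1551, 0.1]
ee_rot: [-3.141, -0.001, -0.191]
force: [-0.8, 0.3, 5.5]
opening: 0.0001
clock: 12.65
eef_pos: [0.4995, 0.1551, 0.0985]
ee_rot: [-3.141, -0.001, -0.191]
force: [0.6, 0.3, 5.9]
opening: -0.0002
```

```bash
python3 -m pendant '[[-1,0,0,0.015,0,0,0],[-1,0,0,0.015,0,0,0]]'; python3 -m pendant '[[-1,0,0,-0.015,0,0,0],[-1,0,0,-0.03,0,0,0]]'; python3 -m pendant '[[-1,0,0,-0.01,0,0,0],[-1,0,0,-0.015,0,0,0]]';  python3 -m pendant '[[-1,0,0,-0.01,0,0,0],[-1,0,0,-0.015,0,0,0]]'; python3 -m pendant '[[-1,0,0,-0.4,0,0,0],[-1,0,0,-0.8,0,0,0],[-1,0,0,-0.8,0,0,0]]'; python3 plan.py .6114 -.1502 .2 .025
python3 -c "
from cell import bot;import cv2,numpy as np
a=bot.snapshot('top')[:,:,::-1];b=bot.snapshot('side')[:,:,::-1]
f=lambda i,y,x:cv2.resize(i[y:y+150,x:x+120],(400,500),interpolation=2)
cv2.imwrite('pics/p3.png',np.hstack([f(a,180,210),f(b,220,270)]))"
```

```text
clock: 12.9
eef_pos: [0.4995, 0.1551, 0.0967]
ee_rot: [-3.141, -0.001, -0.191]
force: [0.1, -0.4, 6.6]
opening: -0.0
clock: 13.15
eef_pos: [0.4995, 0.1551, 0.1005]
ee_rot: [-3.141, -0.001, -0.191]
force: [-0.9, -0.3, 5.4]
opening: -0.0
clock: 13.4
eef_pos: [0.4988, 0.1549, 0.1009]
ee_rot: [3.141, 0.001, -0.191]
force: [0.0, -0.3, -1.5]
opening: -0.0002
clock: 13.65
eef_pos: [0.499, 0.155, 0.103]
ee_rot: [3.141, 0.001, -0.191]
force: [-0.4, -0.2, 0.2]
opening: 0.0002
clock: 14.02
eef_pos: [0.5009, 0.1554, 0.2046]
ee_rot: [-3.138, -0.008, -0.191]
force: [0.6, 0.4, 0.3]
opening: 0.0
shift [1.387 2.327 0.041] turn [-0.003 -0.01  -0.275] at [0.5009 0.1554 0.2046] [-3.138  -0.0079 -0.1907] F [0.61 0.38 0.32] open 0.0 q [ 0.24 -0.12  1.49  0.    1.77  2.  ] t 14.025
```

View pics/p3.png

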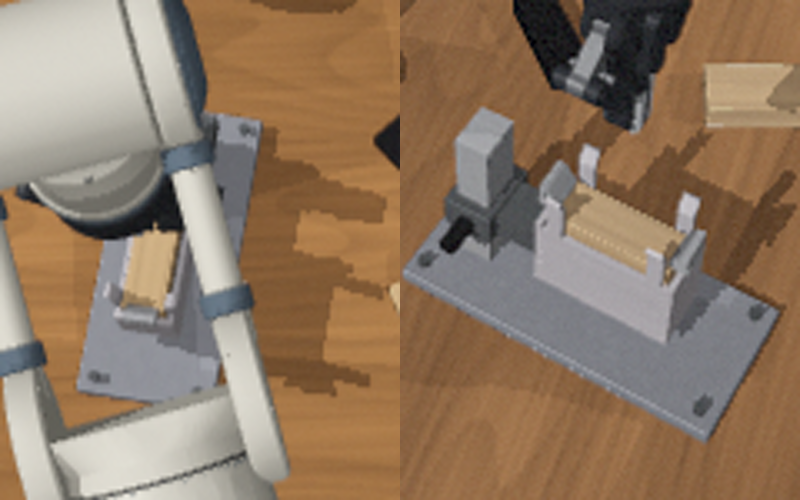

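The first block is seated, with both lip tips over its ends and the fingers free of it at z≈0.101. Fetching the second.

```bash
python3 -m pendant '[[-1,0.46,0.78,0,0,0,0],[-1,0.46,0.78,0,0,0,0],[-1,0.46,0.78,0,0,0,0]]'; python3 -m pendant '[[0.3,0.46,0.78,0,0,0,0],[0.3,0.46,0.78,0,0,0,0],[0.3,0.46,0.78,0,0,0,0]]';python3 -m pendant '[[0.3,0.46,0.78,0,0,0,-0.28],[0.3,0.46,0.78,0,0,0,-0.28],[0.3,0.46,0.78,0,0,0,-0.28],[0.3,0.46,0.78,0,0,0,-0.28]]'; python3 plan.py .6114 -.1502 .10 .028
```

```text
clock: 14.5
eef_pos: [0.5354, 0.05, 0.1966]
ee_rot: [3.14, 0.004, -0.195]
force: [0.0, 1.2, 0.1]
opening: -0.0
clock: 14.88
eef_pos: [0.5718, -0.0514, 0.197]
ee_rot: [3.141, 0.004, -0.194]
force: [-0.1, 1.0, 0.3]
opening: 0.0543
clock: 15.38
eef_pos: [0.6082, -0.1503, 0.1985]
ee_rot: [-3.14, 0.002, 0.03]
force: [-0.2, 0.2, 0.4]
opening: 0.0551
shift [0.027 0.002 0.821] turn [-0.002  0.002  0.003] at [ 0.6082 -0.1503  0.1985] [-3.1401e+00  1.5000e-03  3.0000e-02] F [-0.19  0.17  0.45] open 0.0551 q [-0.3   0.16  1.21  0.    1.77  1.24] t 15.375
```

```bash
python3 -m pendant '[[0.3,0.025,0,0.4,0,0,0],[0.3,0.025,0,0.82,0,0,0],[0.3,0.025,0,0.82,0,0,0]]';python3 plan.py .6114 -.1502 .007 .028; python3 -m pendant '[[0.3,0,0,0.4,0,0,0],[0.3,0,0,0.68,0,0,0],[0.3,0,0,0.7,0,0,0],[0.3,0,0,0.7,0,0,0]]'; python3 plan.py .6114 -.1502 .007 .028
python3 -c "
from cell import bot;import cv2,numpy as np
b=bot.snapshot('side')[:,:,::-1]
cv2.imwrite('pics/g2.png',cv2.resize(b[140:250,270:400],None,fx=4,fy=4,interpolation=2))"
```

```text
clock: 15.75
eef_pos: [0.6085, -0.149, 0.0955]
ee_rot: [-3.138, 0.01, 0.031]
force: [0.1, -0.1, -0.6]
opening: 0.0554
shift [0.031 0.014 0.737] turn [-0.005  0.012  0.004] at [ 0.6085 -0.149   0.0955] [-3.1378  0.0097  0.0312] F [ 0.06 -0.09 -0.58] open 0.0554 q [-0.29  0.19  1.37  0.    1.6   1.24] t 15.75
clock: 16.25
eef_pos: [0.613, -0.1518, 0.0202]
ee_rot: [3.14, -0.004, 0.03]
force: [0.4, -0.1, 0.6]
opening: 0.0556
shift [-0.014 -0.014  0.11 ] turn [ 0.001 -0.005  0.002] at [ 0.613  -0.1518  0.0202] [ 3.1405 -0.0037  0.0298] F [ 0.42 -0.08  0.57] open 0.0556 q [-0.3   0.23  1.45  0.    1.45  1.24] t 16.25
```

View pics/g2.png

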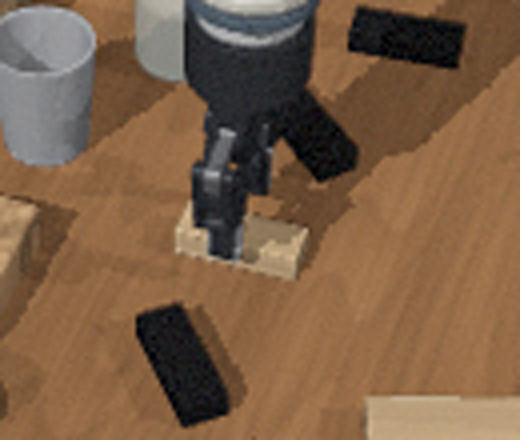

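```bash
python3 - <<'E'
from geo import *
f=lambda P:((proj("side",P)+.5-[270,140])*4-.5).round(0)
a=.028;R=np.array([[np.cos(a),-np.sin(a)],[np.sin(a),np.cos(a)]])
for z in(0,.02):
  L=np.array([(.04,.015),(-.04,.015),(-.04,-.015)])@R.T+[.6114,-.1502]
  print(z,f(np.c_[L,[z]*3]).tolist())
L=np.array([(.011,.0278),(-.011,.0278)])@R.T+[.613,-.1518]
for z in (.0202,.03): print("finger",f(np.c_[L,[z]*2]).tolist())
E
python3 plan.py .6114 -.1502 .007 .028
```

```text
0 [[173.0, 254.0], [292.0, 284.0], [305.0, 252.0]]
0.02 [[173.0, 232.0], [294.0, 262.0], [307.0, 230.0]]
finger [[209.0, 254.0], [242.0, 262.0]]
finger [[209.0, 243.0], [243.0, 251.0]]
shift [-0.016 -0.016  0.114] turn [ 0.002 -0.006  0.002] at [ 0.6133 -0.1521  0.0206] [ 3.1401 -0.0047  0.0297] F [1.06 0.   0.03] open 0.0557 q [-0.3   0.23  1.45  0.    1.45  1.24] t 16.3
```

```bash
python3 -m pendant '[[0.3,-0.03,-0.012,0.11,0,0,0],[0.3,-0.03,-0.012,0.11,0,0,0],[0.3,-0.03,-0.012,0.11,0,0,0]]'; python3 plan.py .6095 -.1502 .007 .028; python3 -m pendant '[[-1,0,0,0,0,0,0],[-1,0,0,0,0,0,0],[-1,0,0,0,0,0,0],[-1,0,0,0,0,0,0]]';python3 plan.py .6095 -.1502 .007 .028
```

```text
clock: 16.68
eef_pos: [0.6078, -0.1507, 0.0038]
ee_rot: [-3.142, 0.0, 0.029]
force: [-0.5, 0.3, -0.3]
opening: 0.0553
shift [ 0.014 -0.003 -0.027] turn [-0.     0.     0.001] at [ 0.6078 -0.1507  0.0038] [-3.1415e+00  2.0000e-04  2.9100e-02] F [-0.49  0.34 -0.26] open 0.0553 q [-0.3   0.23  1.48 -0.    1.43  1.24] t 16.675
clock: 17.18
eef_pos: [0.6082, -0.1508, 0.0043]
ee_rot: [3.141, -0.001, 0.029]
force: [0.8, -1.0, 2.7]
opening: 0.0291
shift [ 0.011 -0.005 -0.023] turn [ 0.    -0.001  0.001] at [ 0.6082 -0.1508  0.0043] [ 3.1413e+00 -9.0000e-04  2.9100e-02] F [ 0.77 -1.04  2.66] open 0.0291 q [-0.3   0.23  1.48  0.    1.43  1.24] t 17.175
```

```bash
python3 -m pendant '[[-1,0,0,-0.5,0,0,0],[-1,0,0,-1,0,0,0],[-1,0,0,-1,0,0,0]]';python3 -m pendant '[[-1,0,0,-0.8,0,0,0],[-1,0,0,-0.8,0,0,0],[-1,0,0,-0.8,0,0,0]]'; python3 plan.py .4987 .1552 .22 -.1905
```

```text
clock: 17.55
eef_pos: [0.6107, -0.1515, 0.1312]
ee_rot: [3.138, -0.011, 0.029]
force: [-0.2, 0.4, -0.8]
opening: 0.0289
clock: 17.92
eef_pos: [0.6089, -0.151, 0.223]
ee_rot: [3.14, -0.005, 0.029]
force: [0.6, -0.7, 0.0]
opening: 0.0288
shift [-0.843 -2.577  0.016] turn [ 0.001 -0.007  0.28 ] at [ 0.6089 -0.151   0.223 ] [ 3.1398 -0.0053  0.0292] F [ 0.61 -0.67  0.03] open 0.0288 q [-0.3   0.16  1.17  0.    1.81  1.24] t 17.925
```

```bash
python3 -m pendant '[[-1,-0.28,-0.86,0,0,0,0],[-1,-0.28,-0.86,0,0,0,0],[-1,-0.28,-0.86,0,0,0,0]]'; python3 -m pendant '[[-1,-0.28,-0.86,0,0,0,0],[-1,-0.28,-0.86,0,0,0,0],[-1,-0.28,-0.86,0,0,0,0]]';python3 -m pendant '[[-1,-0.28,-0.86,0,0,0,0.28],[-1,-0.28,-0.86,0,0,0,0.28],[-1,-0.28,-0.86,0,0,0,0.28],[-1,-0.28,-0.86,0,0,0,0.28]]'; python3 -m pendant '[[-1,0,0,0,0,0,0],[-1,0,0,0,0,0,0]]'; python3 plan.py .4987 .1552 .14 -.1905
python3 -c "
from cell import bot;import cv2,numpy as np
a=bot.snapshot('top')[:,:,::-1];b=bot.snapshot('side')[:,:,::-1]
f=lambda i,y,x:cv2.resize(i[y:y+150,x:x+120],(400,500),interpolation=2)
cv2.imwrite('pics/p4.png',np.hstack([f(a,180,210),f(b,220,270)]))"
```

```text
clock: 18.3
eef_pos: [0.5701, -0.0458, 0.2178]
ee_rot: [-3.14, 0.003, 0.033]
force: [0.1, 0.2, -0.7]
opening: 0.029
clock: 18.68
eef_pos: [0.534, 0.0553, 0.2183]
ee_rot: [-3.141, 0.002, 0.032]
force: [1.0, -1.3, 0.3]
opening: 0.0291
clock: 19.18
eef_pos: [0.4987, 0.1546, 0.2187]
ee_rot: [3.14, 0.001, -0.191]
force: [-0.6, -0.3, -0.7]
opening: 0.0293
clock: 19.42
eef_pos: [0.4986, 0.1547, 0.2195]
ee_rot: [3.141, 0.0, -0.193]
force: [0.2, 1.3, 0.3]
opening: 0.0296
shift [ 0.    -0.005  0.663] turn [ 0.     0.    -0.003] at [0.4986 0.1547 0.2195] [ 3.1412e+00  2.0000e-04 -1.9260e-01] F [0.15 1.32 0.29] open 0.0296 q [ 0.24 -0.12  1.46 -0.    1.8   2.  ] t 19.425
```

View pics/p4.png

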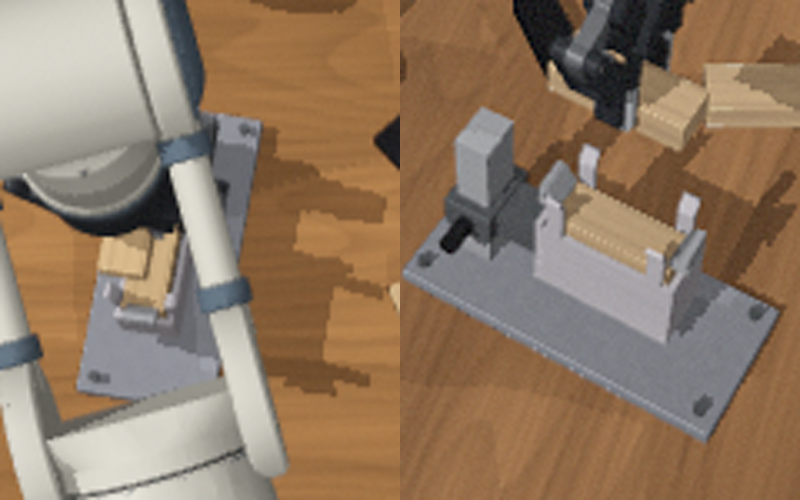

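The second block is held level, about 3 mm further +x in the hand than the first was, so I'll bias TCP x by −1 mm. The first block is still under the lips.

```bash
python3 -m pendant '[[-1,-0.008,-0.004,0.3,0,0,0],[-1,-0.008,-0.004,0.6,0,0,0],[-1,-0.008,-0.004,0.64,0,0,0],[-1,-0.008,-0.004,0.64,0,0,0],[-1,-0.008,-0.004,0.64,0,0,0]]'; python3 plan.py .4977 .1552 .13 -.1905
```

```text
clock: 20.15
eef_pos: [0.4981, 0.1567, 0.1451]
ee_rot: [-3.14, -0.003, -0.191]
force: [-0.1, 0.2, -1.1]
opening: 0.0289
shift [-0.002  0.013  0.126] turn [-0.002 -0.004 -0.   ] at [0.4981 0.1567 0.1451] [-3.1402e+00 -2.9000e-03 -1.9080e-01] F [-0.13  0.22 -1.14] open 0.0289 q [ 0.24 -0.12  1.59  0.    1.67  2.  ] t 20.15
```

```bash
python3 -m pendant '[[-1,0,0,0.04,0,0,0],[-1,0,0,0.06,0,0,0],[-1,0,0,0.06,0,0,0]]'; python3 plan.py .4977 .1552 .13 -.1905
```

```text
clock: 20.52
eef_pos: [0.4971, 0.1565, 0.1355]
ee_rot: [3.141, 0.0, -0.191]
force: [-0.6, 0.8, -1.1]
opening: 0.0289
shift [0.007 0.01  0.046] turn [ 0.     0.001 -0.   ] at [0.4971 0.1565 0.1355] [ 3.1414e+00  5.0000e-04 -1.9070e-01] F [-0.65  0.78 -1.15] open 0.0289 q [ 0.24 -0.12  1.61  0.    1.65  2.  ] t 20.525
```

```bash
python3 -m pendant '[[-1,0.004,0.01,0.03,0,0,0],[-1,0.004,0.01,0.05,0,0,0],[-1,0.004,0.01,0.05,0,0,0]]'; python3 -m pendant '[[-1,0,0,0.03,0,0,0],[-1,0,0,0.05,0,0,0]]'; python3 -m pendant '[[-1,0,0,0.02,0,0,0],[-1,0,0,0.04,0,0,0]]'; python3 plan.py .4977 .1552 .115 -.1905
```

```text
clock: 20.9
eef_pos: [0.4973, 0.1552, 0.1294]
ee_rot: [3.141, 0.001, -0.191]
force: [0.0, -0.1, -0.3]
opening: 0.0288
clock: 21.15
eef_pos: [0.4974, 0.1553, 0.1235]
ee_rot: [3.142, 0.0, -0.191]
force: [-1.1, 0.1, -0.5]
opening: 0.0288
clock: 21.4
eef_pos: [0.4975, 0.1552, 0.1188]
ee_rot: [3.142, 0.0, -0.191]
force: [-0.9, 0.6, 0.4]
opening: 0.029
shift [ 0.002 -0.     0.031] turn [ 0.  0. -0.] at [0.4975 0.1552 0.1188] [ 3.1416  0.     -0.1907] F [-0.86  0.57  0.4 ] open 0.029 q [ 0.24 -0.11  1.63  0.    1.62  2.  ] t 21.4
```

```bash
python3 -m pendant '[[-1,0,0,0.015,0,0,0],[-1,0,0,0.015,0,0,0]]'; python3 -m pendant '[[-1,0,0,0.012,0,0,0],[-1,0,0,0.012,0,0,0]]'; python3 -m pendant '[[-1,0,0,0.012,0,0,0],[-1,0,0,0.012,0,0,0]]'; python3 -m pendant '[[-1,0,0,0.01,0,0,0],[-1,0,0,0.01,0,0,0]]'
```

```text
clock: 21.65
eef_pos: [0.4973, 0.1553, 0.117]
ee_rot: [3.142, 0.0, -0.191]
force: [-0.6, -0.5, -0.4]
opening: 0.029
clock: 21.9
eef_pos: [0.4972, 0.1554, 0.116]
ee_rot: [-3.141, 0.0, -0.191]
force: [-4.0, 0.9, 2.1]
opening: 0.029
clock: 22.15
eef_pos: [0.4974, 0.1554, 0.1145]
ee_rot: [-3.141, 0.0, -0.191]
force: [-3.4, 1.0, 3.9]
opening: 0.0289
clock: 22.4
eef_pos: [0.4974, 0.1553, 0.113]
ee_rot: [-3.141, 0.0, -0.191]
force: [-4.9, 1.0, 3.9]
opening: 0.0292
```

Contact shows −4 N in x: the block bears on the far lip. Easing it −1.5 mm in x before letting go.

```bash
python3 -m pendant '[[-1,-0.012,0,-0.005,0,0,0],[-1,-0.012,0,-0.005,0,0,0]]';  python3 -m pendant '[[0.2,0,0,0,0,0,0],[0.2,0,0,0,0,0,0],[0.2,0,0,0,0,0,0]]'; python3 -m pendant '[[0.2,0,0,-0.2,0,0,0],[0.2,0,0,-0.45,0,0,0],[-1,0,0,-0.45,0,0,0],[-1,0,0,-0.45,0,0,0],[-1,0,0,-0.45,0,0,0]]'; python3 plan.py .4987 .1552 .135 -.1905
python3 -c "
from cell import bot;import cv2,numpy as np
a=bot.snapshot('top')[:,:,::-1];b=bot.snapshot('side')[:,:,::-1]
f=lambda i,y,x:cv2.resize(i[y:y+150,x:x+120],(400,500),interpolation=2)
cv2.imwrite('pics/p5.png',np.hstack([f(a,180,210),f(b,220,270)]))"
```

```text
clock: 22.65
eef_pos: [0.4961, 0.1554, 0.1133]
ee_rot: [3.141, 0.0, -0.191]
force: [-1.7, 1.0, -0.6]
opening: 0.0288
clock: 23.02
eef_pos: [0.4962, 0.1554, 0.1136]
ee_rot: [3.141, -0.0, -0.191]
force: [-0.0, 0.1, -0.9]
opening: 0.0513
clock: 23.65
eef_pos: [0.4955, 0.1554, 0.1661]
ee_rot: [3.141, 0.002, -0.191]
force: [-0.2, 0.0, -0.2]
opening: 0.0001
shift [ 0.027 -0.004  0.259] turn [ 0.001  0.003 -0.   ] at [0.4955 0.1554 0.1661] [ 3.1406e+00  2.2000e-03 -1.9080e-01] F [-0.16  0.05 -0.19] open 0.0001 q [ 0.24 -0.13  1.56 -0.    1.71  2.  ] t 23.65
```

View pics/p5.png

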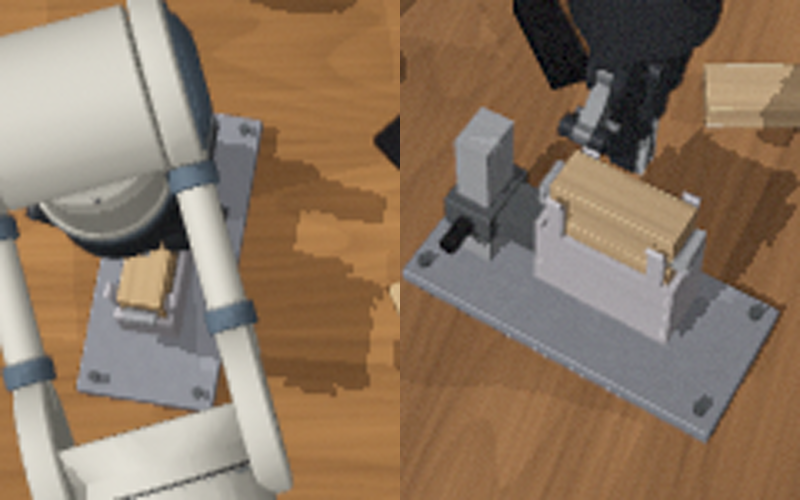

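The second block is level on the lips between the guides. Now pressing: the first snapped at z≈0.1005, so I'll stop by about 0.099 or on a force rise.

```bash
python3 -m pendant '[[-1,0.027,0,0.15,0,0,0],[-1,0.027,0,0.25,0,0,0],[-1,0.027,0,0.25,0,0,0]]'; python3 -m pendant '[[-1,0,0,0.02,0,0,0],[-1,0,0,0.04,0,0,0]]'; python3 -m pendant '[[-1,0,0,0.02,0,0,0],[-1,0,0,0.04,0,0,0]]'; python3 -m pendant '[[-1,0,0,0.02,0,0,0],[-1,0,0,0.04,0,0,0]]'
```

```text
clock: 24.12
eef_pos: [0.4982, 0.1546, 0.1352]
ee_rot: [3.14, 0.004, -0.191]
force: [-0.3, -0.9, 0.2]
opening: 0.0004
clock: 24.38
eef_pos: [0.4995, 0.155, 0.1333]
ee_rot: [-3.141, -0.001, -0.191]
force: [-0.4, -0.0, -0.1]
opening: 0.0001
clock: 24.62
eef_pos: [0.4997, 0.155, 0.1289]
ee_rot: [-3.141, -0.002, -0.191]
force: [-0.4, -0.3, 6.6]
opening: 0.0003
clock: 24.88
eef_pos: [0.5003, 0.1552, 0.1255]
ee_rot: [-3.14, -0.004, -0.191]
force: [-0.4, -0.3, 9.5]
opening: -0.0
```

```bash
python3 -m pendant '[[-1,0,0,0.02,0,0,0],[-1,0,0,0.04,0,0,0]]'; python3 -m pendant '[[-1,0,0,0.02,0,0,0],[-1,0,0,0.04,0,0,0]]'; python3 -m pendant '[[-1,0,0,0.02,0,0,0],[-1,0,0,0.03,0,0,0]]'
```

```text
clock: 25.12
eef_pos: [0.5003, 0.1551, 0.1203]
ee_rot: [-3.14, -0.003, -0.191]
force: [0.4, 0.5, 7.0]
opening: -0.0
clock: 25.38
eef_pos: [0.5003, 0.1552, 0.1158]
ee_rot: [-3.14, -0.004, -0.191]
force: [0.0, 0.6, 8.7]
opening: -0.0
clock: 25.62
eef_pos: [0.5003, 0.1551, 0.1122]
ee_rot: [-3.14, -0.004, -0.191]
force: [0.3, 0.3, 9.0]
opening: -0.0003
```

```bash
python3 -m pendant '[[-1,0,0,0.02,0,0,0],[-1,0,0,0.04,0,0,0]]'; python3 -m pendant '[[-1,0,0,0.02,0,0,0],[-1,0,0,0.03,0,0,0]]';python3 -m pendant '[[-1,0,0,0.01,0,0,0],[-1,0,0,0.01,0,0,0]]'
```

```text
clock: 25.88
eef_pos: [0.5004, 0.1552, 0.1076]
ee_rot: [-3.14, -0.004, -0.191]
force: [-1.5, 0.5, 10.6]
opening: -0.0002
clock: 26.12
eef_pos: [0.5004, 0.1552, 0.1041]
ee_rot: [-3.14, -0.004, -0.191]
force: [-1.7, -0.5, 10.1]
opening: 0.0001
clock: 26.38
eef_pos: [0.5004, 0.1552, 0.1029]
ee_rot: [-3.14, -0.004, -0.191]
force: [0.1, -0.8, 9.0]
opening: -0.0002
```

```bash
python3 -m pendant '[[-1,0,0,0.006,0,0,0],[-1,0,0,0.006,0,0,0]]'; python3 -m pendant '[[-1,0,0,0.006,0,0,0],[-1,0,0,0.006,0,0,0]]'
```

```text
clock: 26.62
eef_pos: [0.5004, 0.1552, 0.1023]
ee_rot: [-3.14, -0.004, -0.191]
force: [-1.0, -0.9, 8.3]
opening: 0.0002
clock: 26.88
eef_pos: [0.5004, 0.1552, 0.1016]
ee_rot: [-3.14, -0.004, -0.191]
force: [-1.4, -1.5, 9.0]
opening: 0.0003
```

```bash
python3 -m pendant '[[-1,0,0,0.006,0,0,0],[-1,0,0,0.006,0,0,0]]'; python3 -m pendant '[[-1,0,0,0.006,0,0,0],[-1,0,0,0.006,0,0,0]]'; python3 -m pendant '[[-1,0,0,0.006,0,0,0],[-1,0,0,0.006,0,0,0]]'
```

```text
clock: 27.12
eef_pos: [0.5003, 0.1552, 0.1004]
ee_rot: [-3.14, -0.004, -0.191]
force: [-0.0, -0.2, 7.7]
opening: 0.0001
clock: 27.38
eef_pos: [0.5004, 0.1552, 0.0996]
ee_rot: [-3.14, -0.004, -0.191]
force: [0.3, -0.9, 8.3]
opening: 0.0001
clock: 27.62
eef_pos: [0.5003, 0.1551, 0.0989]
ee_rot: [-3.14, -0.003, -0.191]
force: [0.8, -0.1, 8.5]
opening: 0.0002
```

```bash
python3 -m pendant '[[-1,0,0,-0.01,0,0,0],[-1,0,0,-0.02,0,0,0]]'; python3 -m pendant '[[-1,0,0,-0.01,0,0,0],[-1,0,0,-0.015,0,0,0]]';python3 -m pendant '[[-1,0,0,-0.01,0,0,0],[-1,0,0,-0.015,0,0,0]]'; python3 -m pendant '[[-1,0,0,-0.4,0,0,0],[-1,0,0,-0.8,0,0,0],[-1,0,0,-0.8,0,0,0]]'; python3 -m pendant '[[-1,0,0,0,0,0,0],[-1,0,0,0,0,0,0],[-1,0,0,0,0,0,0],[-1,0,0,0,0,0,0]]'
python3 -c "
from cell import bot;import cv2,numpy as np
a=bot.snapshot('top')[:,:,::-1];b=bot.snapshot('side')[:,:,::-1]
f=lambda i,y,x:cv2.resize(i[y:y+150,x:x+120],(400,500),interpolation=2)
cv2.imwrite('pics/p6.png',np.hstack([f(a,180,210),f(b,220,270)]))"
```

```text
clock: 27.88
eef_pos: [0.5002, 0.1551, 0.1008]
ee_rot: [-3.14, -0.003, -0.191]
force: [1.5, 0.1, 2.9]
opening: 0.0002
clock: 28.12
eef_pos: [0.4992, 0.1549, 0.1009]
ee_rot: [3.141, 0.0, -0.191]
force: [1.6, -0.4, 0.7]
opening: 0.0004
clock: 28.38
eef_pos: [0.4989, 0.1548, 0.1024]
ee_rot: [3.141, 0.001, -0.191]
force: [-0.8, 0.1, -0.7]
opening: 0.0001
clock: 28.75
eef_pos: [0.5009, 0.1553, 0.2039]
ee_rot: [-3.138, -0.007, -0.191]
force: [0.3, -0.4, -0.4]
opening: 0.0002
clock: 29.25
eef_pos: [0.499, 0.1548, 0.1981]
ee_rot: [3.141, 0.001, -0.191]
force: [-0.3, 0.9, 0.5]
opening: -0.0003
```

View pics/p6.png

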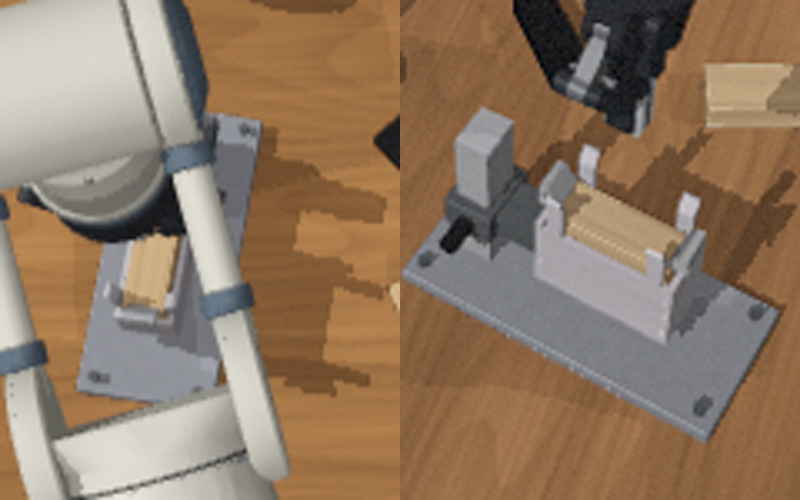

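The top block sits level under both lips at the same height as the first did (~0.101 m top), and the fingers are clear. Handing in.

```bash
python3 -c "
from cell import bot
print(bot.finish_job())"
```

```text
the job is handed in; nothing more can be done
None
```

Both beech blocks are in the magazine, one on the other, and the job was handed in at about 29 s of the 72 s allowed; no verdict was reported.

- **Lip level:** touch put it at about 0.105 m, which agrees with the camera fit.
- **First block:** the force peaked near 8 N, then dropped as it snapped at z ≈ 0.1005 m. It stayed down on release.
- **Second block:** it first bore about 4 N sideways on the far lip, so I eased it 1.5 mm back before letting go. It then pressed in with a peak of about 10.6 N. I stopped at z ≈ 0.099 m, about 1.5 mm past the snap, and never felt the follower go solid.
- **Last checks:** the force vanished at z ≈ 0.101 m as the fingers lifted. The final picture shows the top block level under both lips and the gripper clear. The offcut looked unmoved. I did not look at the other bench items again at the end.
- **Disagreement:** the side and top cameras differed by about 2 mm on where the blocks sat along x. The slot and lips took this up.

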